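Free the trimmer's back gauge and set it to a template

TASK

On the card trimmer, loosen the knurled thumbscrew of the back gauge by two full turns (anticlockwise seen from above), rolling it round with a fingertip on its rim. Then push the gauge with a fingertip towards the cutting strip until its bar holds the plywood template snug and square against the strip, and leave the screw loose for the trial cut. Only touch and push: do not pinch the screw or the bar, do not lift the template, and leave everything else where it is.

Things in the scene. Friction and masses are not known exactly. Their poses are not given: they have to be found in the camera images.
- trimmer: the fixed card trimmer, a grey board 280 mm (x) by 340 mm (y) with rubber feet; origin on the table under the board's centre, the board's top 22 mm above it. Its own y axis is the direction in which the gauge slides; the cutting strip and the rail with the black cutter head (top 80 mm above the table) lie along its x on the -y side. A low ledge (8 mm wide, 6 mm high) runs along the +x edge; a flat dark groove, no obstacle, runs along y at x = 0.
- strip_face (a point): middle of the cutting strip's inner face (the face towards the gauge, 115 mm from the board's centre), 6 mm above the board. The aluminium strip runs the full length of the board, 12 mm high; axes parallel to the trimmer's.
- gauge_face (a point): middle of the front face (towards the strip) of the back gauge's bar, 12 mm above the board's top; axes parallel to the trimmer's. The back gauge is a T of aluminium: a bar 200 mm long along the trimmer's x, 12 mm thick along y, from 1 to 23 mm above the board, and behind its middle (+y side) a flat foot 24 mm wide and 100 mm long, top 9 mm above the board, which carries the thumbscrew 67 mm behind this front face.
- gauge_back (a point): middle of the back face (away from the strip) of the same bar, 12 mm above the board's top. Away from the foot the back face is free and can be pushed anywhere along its length.
- gauge (a joint): slide of the back gauge towards the strip (the trimmer's -y), m; 0 = rearmost, front face 175 mm from the strip; at 0.085 the front face stands one template width (90 mm) from the strip. Tight, the thumbscrew clamps it against about 35 N; once the screw is loose it slides with about 4 N of drag and stays where it is left.
- screw_head (a point): centre of the head of the steel thumbscrew, upright on the gauge's foot: knurled rim 32 mm in diameter and 18 mm high, with a dark coin slot across its top. Tight, the head spans about 16 to 34 mm above the board (38 to 56 mm above the table); it climbs as it is loosened, to about 18.5 to 36.5 mm above the board after two turns. z up along its axis; the point turns with the screw. The rim is free all round above the foot, the bar's back face is 55 mm from the axis.
- screw (a joint): turn of the thumbscrew, rad; 0 = fully tight, growing as it is loosened (anticlockwise from above), 6.283 a full turn; found at 0 to 0.3. It needs about 1.4 N at the rim to turn, the knurling grips a fingertip well (friction about 1), and it stays where it is left. Its sprung brake shoe bears on the board under the foot and lets go after about 1.6 turns.
- template: the loose plywood template, 150 mm (its x) by 90 mm (its y) by 8 mm, 150 g, with a 12 mm hanging hole near one corner; origin under its centre. It lies flat on the board between the bar and the strip, up to 4 mm off the strip and about 1 degree askew at most; the gauge's push squares it up.
- spool: bystander: thread spool standing on the board behind the gauge, 28 mm diameter, 46 mm high; origin under its centre
- thimble: bystander: steel thimble on the board behind the gauge, 19 mm diameter, 22 mm high; origin under its centre
- paint_a: bystander: small paint bottle with a white ribbed cap, 39 mm diameter, 73 mm high; origin under its centre
- paint_b: bystander: another such paint bottle
- paint_c: bystander: another such paint bottle
- paint_d: bystander: another such paint bottle
- brush_pot: bystander: terracotta pot 76 mm wide and 85 mm high with two brushes sticking out to about 180 mm; origin under its centre
- tape_case: bystander: round tape measure case, 58 mm diameter, 17 mm high; origin under its centre
Not all that is in view belongs to the job. There is more than one size of the template; the job needs the middle-sized.

How it is judged (in metres and radians):
On the way, in this order (a step that is already met when the one before it is completed fails the run):
1. the thumbscrew is loosened by two full turns, the gauge not yet up to the template (value of joint screw above 11 rad and value of joint gauge below 0.075 m), for 0.1 s.
2. the gauge is pushed up and holds the template against the strip (value of joint gauge above 0.0828 m), for 0.2 s.
At the end, for the whole second after the job is handed in: the screw stands 1.75 to 2.5 turns from tight; the bar holds the template against the strip with at most about 2 mm of play in all, the template flat, square to the strip within 0.02 rad and centred along it within 50 mm; all at rest (value of joint screw between 11 and 15.71 rad and value of joint gauge between 0.0828 and 0.088 m and y of template in the frame of strip_face between 0.043 and 0.0475 m and x of template in the frame of strip_face between -0.05 and 0.05 m and angle between the y axis of template and the y axis of trimmer, either way round below 0.02 rad and angle between template's own z axis and vertical below 0.03 rad and linear speed of template below 0.01 m/s and velocity of joint screw below 0.1 rad/s); the robot touches nothing.
It fails at once if the thumbscrew is pinched between the fingers (distance between the grasp point and screw_head below 0.014 m).
It fails at once if the gauge's bar is pinched between the fingers (y of the grasp point in the frame of gauge_face between 0.0005 and 0.0115 m and z of the grasp point in the frame of gauge_face below 0.01 m and x of the grasp point in the frame of gauge_face between -0.1 and 0.1 m).
It fails at once if the template is lifted or tipped up (height (world z) of template above 0.032 m or angle between template's own z axis and vertical above 0.12 rad).
It fails at once if the screw is undone more than about two and a half turns (value of joint screw above 16.4 rad).
It fails at once if a bystander is disturbed (distance of any of spool, thimble, paint_a, paint_b, paint_c, paint_d, brush_pot, tape_case from where it was at the start of the episode above 0.015 m).
It also fails if it takes over 64 s, if anything falls off the work surface, if the arm or the gripper's body presses on something with over 40 N, if the wrist force passes 120 N, or if a joint passes its speed limit or range.

ROBOT

A 7-joint arm with a two-finger parallel gripper is mounted at the origin on the work surface. World frame = base frame: x ahead of the robot, y to its left, z up, the work surface at z = 0. Lengths are in mm, angles in rad, forces in N, time in s.
With the tool pointing down it reaches from about 400 to 875 mm from the base axis. Payload 4.4 kg.
Tool frame: the origin (TCP) lies between the finger pads; the fingertips stand 11 mm ahead of it and the grasp point (between the pads) lies 8 mm behind it; y points along the fingers, x is the direction in which the jaws open and shut, and the axes are right-handed (so a half turn about y gives the same grasp; the last joint's range is limited). The gripper opens to 85 mm and grips with 20 to 120 N. Pads are 22 mm wide; open, the fingers measure 114 mm over their backs; the gripper's body (76 mm by 85 mm) begins 54 mm behind the grasp point. The pads swing forward as they close: fully open they stand 13 mm farther back than shut.
Start: joints at [-1.251, 0.628, 0.038, 1.517, -0.027, 0.996, -0.02], TCP at [244.573, 602.247, 242.313] pointing down, gripper open.
Joint ranges: [-3.06, 3.06], [-0.37, 2.12], [-1.25, 1.32], [0.18, 2.47], [-1.1, 4.24], [0.23, 1.98], [-2.94, 2.94]. Speed limits (rad/s): [2.57, 2.57, 3.14, 3.14, 3.14, 3.14, 3.14].

INTERFACE

Orientations are given as [roll, pitch, yaw] about the fixed x, y, z axes, in that order (R = Rz(yaw) Ry(pitch) Rx(roll)).
In Python, from cell import * gives the robot as it stands.
- The arm moves only by the shell command python3 -m jog 'ROWS'. ROWS is JSON, a list of rows, each an object of numbers: "x", "y", "z": the shift along the tool's x, y, z in mm; "ax", "ay", "az": the turn, a rotation vector about the tool's x, y, z in rad; "grip": the finger opening in mm, from 0 to 85.4. In form: [{"x": .., "y": .., "z": .., "ax": .., "ay": .., "az": .., "grip": ..}, ...]. A call has 1 to 5 rows; each row is the pose to reach, as a shift and turn from the pose commanded when the call began, along the tool's axes at that moment; what a row does not reach only later rows make up. A row lasts 1/10 s, in which the tool goes at most 50 mm and 8.59 degrees, less where a joint would pass 70% of its speed; a pose out of reach is approached as far as the arm can. A call with a gripper value outside its range is refused whole. The fingers move at their own pace and stop on an object; the grip force is fixed at half the most. Time passes only in rows, so rows that repeat a pose let the fingers close. It gives the time, the measured TCP pose, the force and the opening at its end, in the units of the state.
- read_state(): the state, without advancing time (a new reading comes with each control period).
- get_image(name): name is "side" or "top"; returns a dict with "color" (384x512x3 uint8, red, green, blue), "vfov" (degrees; the focal length in pixels is half the picture's height over the tangent of half this angle, whatever the lens; pixels are square), "cx", "cy" (the principal point, pixels), "camera_from_world" (4x4, takes a point from world to camera coordinates). Camera axes: x right, y down, z forward; pixel columns grow to the right and rows downward; lengths in mm; the calibration is good to about 2 mm. A picture is of the moment at which its call begins. There is no depth.
- finish_job(): hands the job in, once; it reports no verdict.
The state is a dict: "clock": time; "qpos": joint angles; "qd": joint speeds; "tau": joint torques, N m; "eef_pos": TCP position; "tool_rot": TCP orientation; "force": force on the tool from outside, world axes, zero at the start; "torque": the same for the moment, N m; "width": finger opening in mm.
Only numpy, scipy, OpenCV 4.12 (cv2) and the standard library are available. Lean on these libraries where they do the work, as an engineer would, in place of code of your own. Each camera call takes 0.05 s, during which the arm holds its last target.

## Working session

There is one attempt and no reset: what is moved stays moved. The work goes in short steps, Python scripts to look and compute and a shell command to move; the robot and the scene stay as the last step left them, time stands still between calls to the robot, and variables do not carry over. Pictures are saved under pics/ and viewed, and the job is handed in when it is done.

```bash
ls; mkdir -p pics; cat > h.py <<'E'
from cell import *
import numpy as np, cv2
def snap(n,f):
    d=get_image(n); cv2.imwrite('pics/'+f,cv2.cvtColor(d['color'],cv2.COLOR_RGB2BGR))
    import pickle; pickle.dump(d,open('pics/'+f[:-4]+'.pkl','wb')); return d
def load(f):
    import pickle; return pickle.load(open('pics/'+f+'.pkl','rb'))
def foc(d): return d['color'].shape[0]/2/np.tan(np.radians(d['vfov'])/2)
def ray(d,u,v):
    T=np.array(d['camera_from_world']);R=T[:3,:3];c=-R.T@T[:3,3]
    r=R.T@np.array([(u-d['cx'])/foc(d),(v-d['cy'])/foc(d),1]);return c,r/np.linalg.norm(r)
def onz(d,u,v,z):
    c,r=ray(d,u,v);return c+r*(z-c[2])/r[2]
def tri(d1,p1,d2,p2):
    c1,r1=ray(d1,*p1);c2,r2=ray(d2,*p2)
    A=np.stack([r1,-r2],1);s=np.linalg.lstsq(A,c2-c1,rcond=None)[0]
    a=c1+s[0]*r1;b=c2+s[1]*r2;return (a+b)/2,np.linalg.norm(a-b)
def proj(d,p):
    T=np.array(d['camera_from_world']);q=T[:3,:3]@np.array(p)+T[:3,3]
    return q[0]/q[2]*foc(d)+d['cx'],q[1]/q[2]*foc(d)+d['cy']
E
python3 - <<'E'
from h import *
print(read_state())
for n in('top','side'):
    d=snap(n,n+'0.png'); print(n,d['vfov'],d['cx'],d['cy'],np.round(d['camera_from_world'],3))
    cv2.imwrite(f'pics/{n}0.png',cv2.resize(cv2.imread(f'pics/{n}0.png'),(800,600)))
E
```

```text
pics
{'clock': 0.0, 'qpos': array([-1.25080332,  0.62931872,  0.03841419,  1.51834112, -0.02699647,
        0.99628262, -0.02000165]), 'qd': array([ 2.24546641e-03,  2.19135604e-04,  1.52760883e-04, -1.56996480e-05,
       -6.88823886e-04,  1.20237561e-03, -1.48403000e-03]), 'tau': array([-6.54337418e-04, -5.63398218e+01,  1.22545637e+00, -1.93438482e+01,
        1.08784102e-02,  1.05635799e-02,  2.00705671e-05]), 'eef_pos': array([244.33006451, 601.70284327, 241.41490811]), 'tool_rot': array([-1.57080509,  0.00183274,  1.18502665]), 'force': array([-0.62994069, -0.08737236,  0.51357519]), 'torque': array([-0.01344493, -0.02861558, -0.04111149]), 'width': 85.12145380613732}
top 53.926525056689115 250.09610961178143 188.10441200524278 [[ 1.200000e-02 -1.000000e+00  9.000000e-03 -2.394900e+01]
 [-9.810000e-01 -1.300000e-02 -1.950000e-01  5.072290e+02]
 [ 1.950000e-01 -6.000000e-03 -9.810000e-01  1.225968e+03]
 [ 0.000000e+00  0.000000e+00  0.000000e+00  1.000000e+00]]
side 48.39236330359622 249.02621987756265 191.51110384236134 [[ 9.980000e-01 -5.500000e-02 -1.700000e-02 -4.668610e+02]
 [-5.300000e-02 -7.440000e-01 -6.660000e-01  6.214200e+01]
 [ 2.400000e-02  6.650000e-01 -7.460000e-01  1.187123e+03]
 [ 0.000000e+00  0.000000e+00  0.000000e+00  1.000000e+00]]
```

View pics/top0.png

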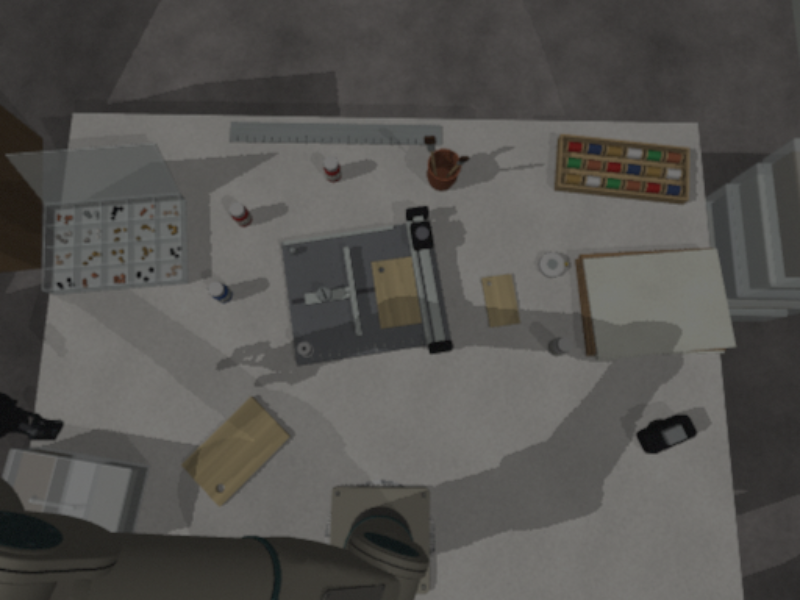

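View pics/side0.png

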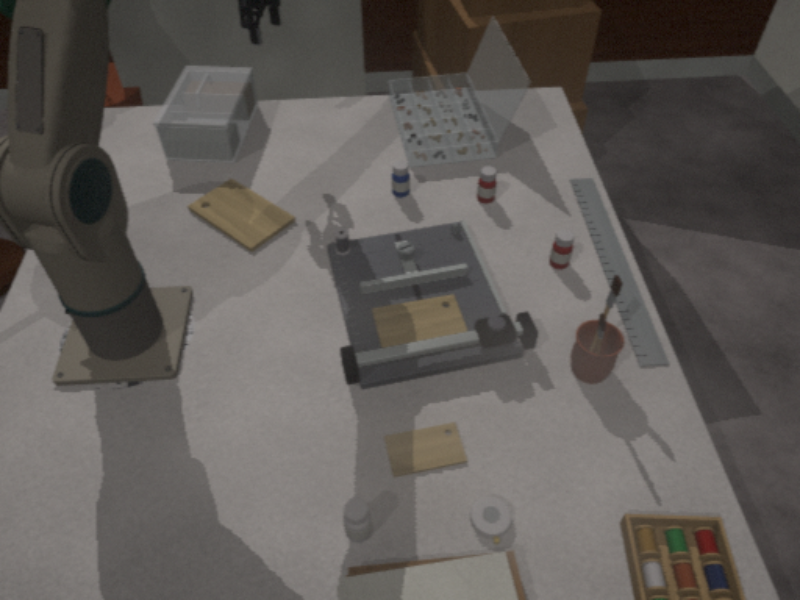

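```bash
python3 - <<'E'
from h import *
def crop(f,x0,y0,x1,y1,s,o):
    im=cv2.cvtColor(load(f)['color'],cv2.COLOR_RGB2BGR)[y0:y1,x0:x1]
    im=cv2.convertScaleAbs(im,alpha=1.6,beta=10)
    im=cv2.resize(im,None,fx=s,fy=s,interpolation=cv2.INTER_CUBIC)
    for x in range((x0//20+1)*20,x1,20): cv2.putText(im,str(x),(int((x-x0)*s),10),0,.35,(0,255,255)); cv2.line(im,(int((x-x0)*s),12),(int((x-x0)*s),18),(0,255,255))
    for y in range((y0//20+1)*20,y1,20): cv2.putText(im,str(y),(0,int((y-y0)*s)),0,.35,(0,255,255)); cv2.line(im,(24,int((y-y0)*s)),(30,int((y-y0)*s)),(0,255,255))
    cv2.imwrite('pics/'+o,im)
crop('top0',172,125,297,240,5,'c1.png')
crop('side0',205,135,350,250,5,'c2.png')
E
```

```text
(no output)
```

View pics/c1.png

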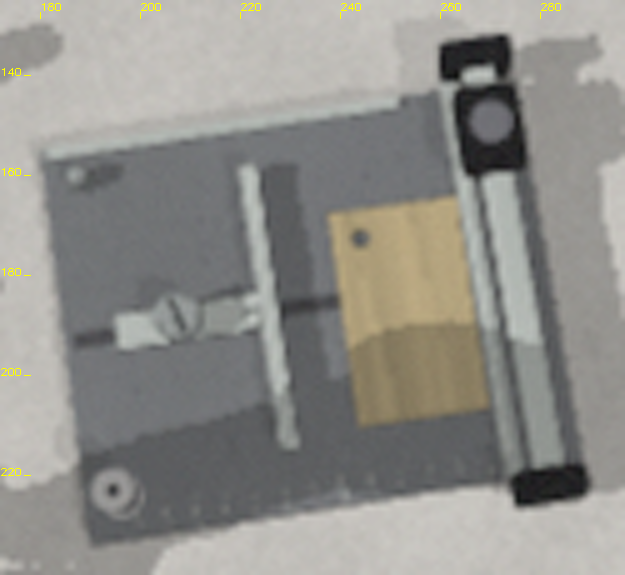

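View pics/c2.png

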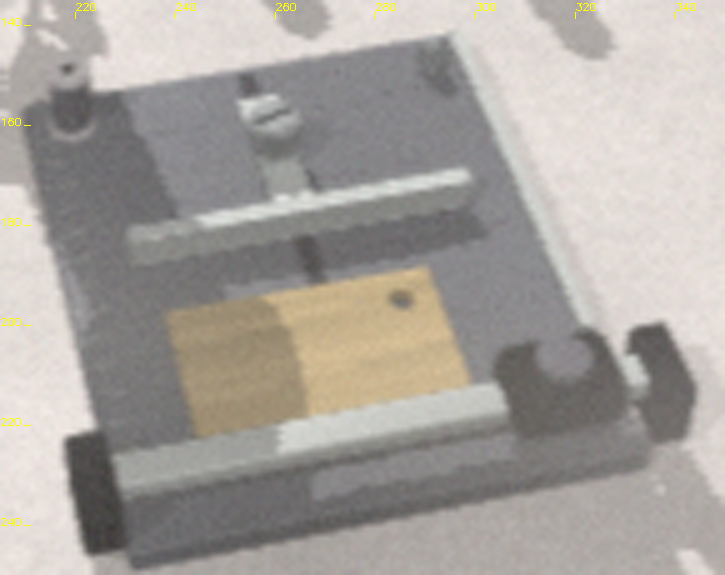

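```bash
python3 - <<'E'
from h import *
t=load('top0');s=load('side0')
T=lambda a,b:(172+a/5,125+b/5); S=lambda a,b:(205+a/5,135+b/5)
for n,a,b in [('screw',(179,315),(271,113)),('bar +x end front/top',(256,163),(470,172)),('bar -x end ',(288,447),(130,232)),('tmpl hole',(360,237),(401,297)),('tmpl back+x',(328,213),(430,267)),('tmpl back-x',(360,425),(168,310)),('corner -x+y',(90,545),(28,105)),('corner +x+y',(40,155),(452,35)),('spool top',(113,489),(68,68)),('thimble top',(75,173),(440,43))]:
    print(n,*[np.round(q,1) for q in tri(t,T(*a),s,S(*b))])
print('tmpl z30', [np.round(onz(t,*T(*p),30),1) for p in [(328,213),(360,425),(457,197),(490,407)]])
print('board z22', [np.round(onz(t,*T(*p),22),1) for p in [(40,155),(90,545),(500,482)]])
print('sideboard z22', [np.round(onz(s,*S(*p),22),1) for p in [(28,105),(452,35)]])
print('bar front face line top z45', [np.round(onz(t,*T(*p),45),1) for p in [(258,165),(299,445)]])
print('bar back top z45', [np.round(onz(t,*T(*p),45),1) for p in [(238,165),(277,450)]])
E
```

```text
screw [504.4 124.1  61.5] 1.4
bar +x end front/top [613.5  75.9  53.3] 2.8
bar -x end  [419.2  50.1  45.9] 3.0
tmpl hole [567.5   4.1  31.1] 2.2
tmpl back+x [585.6  26.7  29.1] 3.8
tmpl back-x [437.4   2.4  32.2] 4.6
corner -x+y [356.8 183.9  20.5] 8.3
corner +x+y [626.  230.1  19.3] 1.1
spool top [387.2 162.6  69.2] 2.8
thimble top [611.2 202.3  37.3] 6.8
tmpl z30 [array([583.4,  26.5,  30. ]), array([435.4,   2.1,  30. ]), array([596.2, -63. ,  30. ]), array([448.9, -86.2,  30. ])]
board z22 [array([624.6, 229.6,  22. ]), array([352.7, 182.9,  22. ]), array([398.7, -93.6,  22. ])]
sideboard z22 [array([361. , 183.4,  22. ]), array([626. , 227.4,  22. ])]
bar front face line top z45 [array([613. ,  74.9,  45. ]), array([419.3,  42.6,  45. ])]
bar back top z45 [array([612.8,  88.7,  45. ]), array([415.7,  57.2,  45. ])]
```

```bash
python3 -m jog '[{"x":-319,"z":-462,"y":60,"ay":1.02,"grip":0},{"x":-319,"z":-462,"y":60,"ay":1.02,"grip":0},{"x":-319,"z":-462,"y":60,"ay":1.02,"grip":0},{"x":-319,"z":-462,"y":60,"ay":1.02,"grip":0},{"x":-319,"z":-462,"y":60,"ay":1.02,"grip":0}]'
```

```text
$[0]: bad value
```

```bash
python3 -m jog '[{"x":-140,"z":-205,"y":30,"ay":0.5,"grip":0},{"x":-140,"z":-205,"y":30,"ay":0.5,"grip":0},{"x":-140,"z":-205,"y":30,"ay":0.5,"grip":0},{"x":-140,"z":-205,"y":30,"ay":0.5,"grip":0},{"x":-140,"z":-205,"y":30,"ay":0.5,"grip":0}]'
```

```text
$[0]: bad value
```

```bash
python3 -m jog '[{"x":-28,"y":6,"z":-41,"ax":0,"ay":0.1,"az":0,"grip":0},{"x":-56,"y":12,"z":-82,"ax":0,"ay":0.2,"az":0,"grip":0},{"x":-84,"y":18,"z":-123,"ax":0,"ay":0.3,"az":0,"grip":0},{"x":-112,"y":24,"z":-164,"ax":0,"ay":0.4,"az":0,"grip":0},{"x":-140,"y":30,"z":-205,"ax":0,"ay":0.5,"az":0,"grip":0}]'
```

```text
clock: 0.6
eef_pos: [382.4, 393.6, 211.9]
tool_rot: [-1.571, 0.0, 0.681]
force: [1.5, 0.7, 0.4]
width: 12.2
```

```bash
python3 -m jog '[{"x":-5,"y":10,"z":-49,"ax":0,"ay":0.1,"az":0,"grip":0},{"x":-10,"y":20,"z":-98,"ax":0,"ay":0.2,"az":0,"grip":0},{"x":-15,"y":30,"z":-147,"ax":0,"ay":0.3,"az":0,"grip":0},{"x":-20,"y":40,"z":-196,"ax":0,"ay":0.4,"az":0,"grip":0},{"x":-25,"y":50,"z":-245,"ax":0,"ay":0.5,"az":0,"grip":0}]'
```

```text
clock: 1.1
eef_pos: [517.3, 189.3, 162.0]
tool_rot: [-1.571, 0.0, 0.181]
force: [0.6, 0.8, 1.1]
width: 0.0
```

```bash
python3 - <<'E'
from h import *
d=read_state();print(d['eef_pos'],d['tool_rot'],d['width'],d['force'])
yaw=.166;ex=np.array([np.cos(yaw),np.sin(yaw)]);g=np.array([505,124.5])+48*ex
y=d['tool_rot'][2];dv=g-d['eef_pos'][:2];print('target',g,'tool x',dv@[np.cos(y),np.sin(y)],'z',dv@[-np.sin(y),np.cos(y)],'ay',y-yaw)
E
```

```text
[517.34471814 189.28437688 162.01224669] [-1.57069841e+00  3.40390772e-04  1.81184992e-01] 0.02326537007730489 [0.60939402 0.808632   1.06866344]
target [552.34017327 132.43145602] tool x 24.17798059690735 z -62.22830340116096 ay 0.015184991904847261
```

```bash
python3 -m jog '[{"x":12,"y":20,"z":-31,"ax":0,"ay":0.015,"az":0,"grip":0},{"x":24,"y":40,"z":-62,"ax":0,"ay":0.015,"az":0,"grip":0},{"x":24,"y":65,"z":-62,"ax":0,"ay":0.015,"az":0,"grip":0},{"x":24,"y":70,"z":-62,"ax":0,"ay":0.015,"az":0,"grip":0}]'
cat >> h.py <<'E'
def crop(f,x0,y0,x1,y1,s,o):
    im=cv2.cvtColor(load(f)['color'],cv2.COLOR_RGB2BGR)[y0:y1,x0:x1]
    im=cv2.convertScaleAbs(im,alpha=1.7,beta=15)
    im=cv2.resize(im,None,fx=s,fy=s,interpolation=cv2.INTER_CUBIC)
    for x in range((x0//20+1)*20,x1,20): cv2.putText(im,str(x),(int((x-x0)*s),10),0,.35,(0,255,255)); cv2.line(im,(int((x-x0)*s),12),(int((x-x0)*s),18),(0,255,255))
    for y in range((y0//20+1)*20,y1,20): cv2.putText(im,str(y),(0,int((y-y0)*s)),0,.35,(0,255,255)); cv2.line(im,(24,int((y-y0)*s)),(30,int((y-y0)*s)),(0,255,255))
    cv2.imwrite('pics/'+o,im)
E
python3 - <<'E'
from h import *
s=snap('side','s1.png');crop('s1',205,105,335,215,6,'s1c.png')
t=snap('top','t1.png');crop('t1',172,105,297,220,5,'t1c.png')
d=read_state();print(d['eef_pos'],d['tool_rot']);print(proj(s,d['eef_pos']))
E
```

```text
clock: 1.5
eef_pos: [550.0, 132.7, 89.9]
tool_rot: [-1.571, 0.005, 0.168]
force: [-0.2, 0.4, 0.0]
width: 0.0
[550.51283378 134.96155086  91.65332197] [-1.57029843  0.00294657  0.17077073]
(np.float64(274.7803820599354), np.float64(146.57354413292256))
```

View pics/s1c.png

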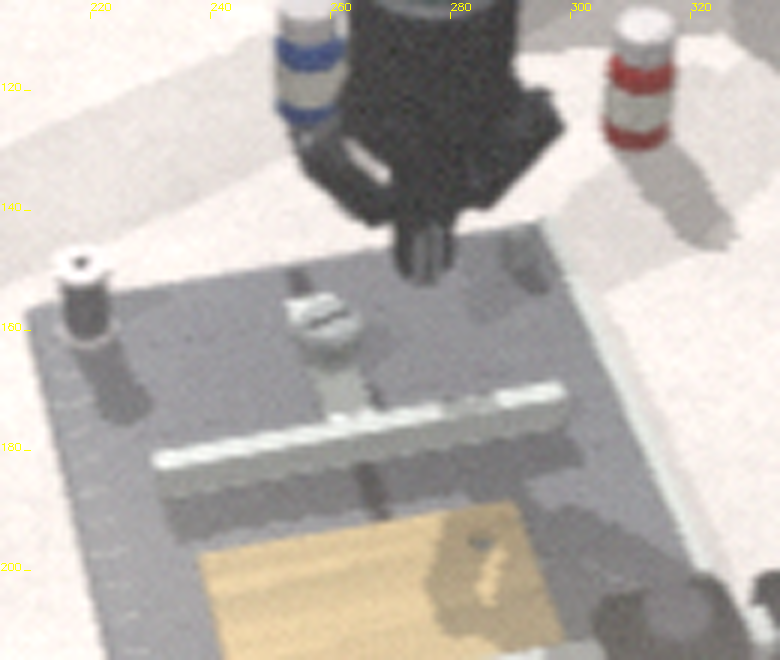

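View pics/t1c.png

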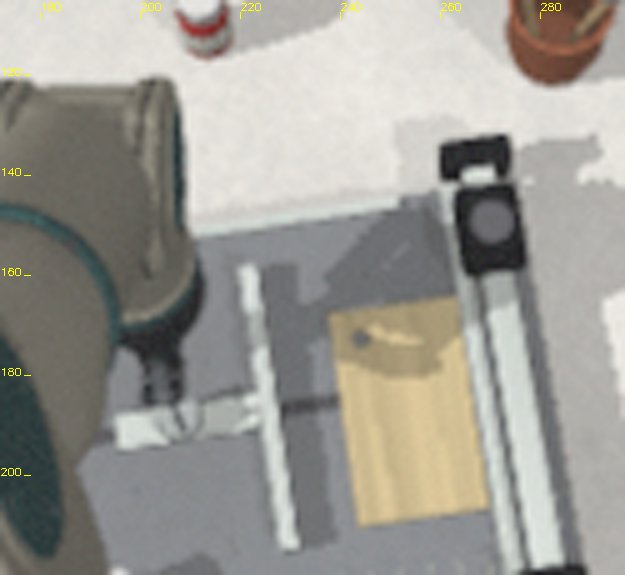

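```bash
cat > rel.py <<'E'
from h import *
d=read_state();yaw=.166;v=d['eef_pos'][:2]-np.array([505,124.5])
print('rel x %.1f y %.1f z %.1f'%(v@[np.cos(yaw),np.sin(yaw)],v@[-np.sin(yaw),np.cos(yaw)],d['eef_pos'][2]),d['tool_rot'].round(3),d['force'].round(1))
E
python3 -m jog '[{"x":0,"y":20,"z":-5,"ax":0,"ay":0,"az":0,"grip":0},{"x":0,"y":37,"z":-10,"ax":0,"ay":0,"az":0,"grip":0},{"x":0,"y":37,"z":-10,"ax":0,"ay":0,"az":0,"grip":0}]'; python3 rel.py
```

```text
clock: 1.9
eef_pos: [552.4, 125.0, 55.1]
tool_rot: [-1.571, 0.002, 0.171]
force: [-0.6, 0.3, 0.7]
width: -0.0
rel x 46.8 y -7.4 z 55.1 [-1.571  0.002  0.171] [-0.6  0.3  0.7]
```

```bash
python3 -m jog '[{"x":-8,"y":2,"z":-1,"ax":0,"ay":0,"az":0,"grip":0},{"x":-14,"y":2,"z":-2,"ax":0,"ay":0,"az":0,"grip":0},{"x":-16,"y":2,"z":-2,"ax":0,"ay":0,"az":0,"grip":0},{"x":-17,"y":2,"z":-2,"ax":0,"ay":0,"az":0,"grip":0}]'; python3 rel.py
python3 -m jog '[{"x":-1,"y":0,"z":0,"ax":0,"ay":0,"az":0,"grip":0},{"x":-2,"y":0,"z":0,"ax":0,"ay":0,"az":0,"grip":0}]'; python3 rel.py
```

```text
clock: 2.3
eef_pos: [536.9, 120.0, 54.3]
tool_rot: [-1.57, -0.001, 0.17]
force: [0.5, 0.2, 0.3]
width: -0.2
rel x 30.7 y -9.7 z 54.3 [-1.57e+00 -1.00e-03  1.70e-01] [0.5 0.2 0.3]
clock: 2.5
eef_pos: [535.5, 119.6, 53.9]
tool_rot: [-1.571, -0.001, 0.17]
force: [1.1, 0.7, 0.3]
width: 0.3
rel x 29.3 y -9.9 z 53.9 [-1.571e+00 -1.000e-03  1.700e-01] [1.1 0.7 0.3]
```

```bash
python3 -m jog '[{"x":-1,"y":0,"z":0,"ax":0,"ay":0,"az":0,"grip":0},{"x":-2,"y":0,"z":0,"ax":0,"ay":0,"az":0,"grip":0}]'; python3 rel.py
python3 -m jog '[{"x":-1,"y":0,"z":0,"ax":0,"ay":0,"az":0,"grip":0},{"x":-2,"y":0,"z":0,"ax":0,"ay":0,"az":0,"grip":0}]'; python3 rel.py
```

```text
clock: 2.7
eef_pos: [534.7, 119.4, 54.0]
tool_rot: [-1.571, -0.003, 0.17]
force: [3.3, 0.7, 0.0]
width: 0.3
rel x 28.5 y -9.9 z 54.0 [-1.571 -0.003  0.17 ] [3.3 0.7 0. ]
clock: 2.9
eef_pos: [533.7, 118.6, 54.1]
tool_rot: [-1.572, -0.005, 0.17]
force: [5.8, 0.3, -0.1]
width: 0.1
rel x 27.3 y -10.6 z 54.1 [-1.572 -0.005  0.17 ] [ 5.8  0.3 -0.1]
```

```bash
python3 -m jog '[{"x":-0.5,"y":0,"z":5,"ax":0,"ay":0,"az":0,"grip":0},{"x":-0.5,"y":0,"z":10,"ax":0,"ay":0,"az":0,"grip":0},{"x":-0.5,"y":0,"z":15,"ax":0,"ay":0,"az":0,"grip":0},{"x":-0.5,"y":0,"z":20,"ax":0,"ay":0,"az":0,"grip":0}]'; python3 rel.py
python3 - <<'E'
from h import *
s=snap('side','s2.png');crop('s2',235,135,300,190,12,'s2c.png')
E
```

```text
clock: 3.3
eef_pos: [533.1, 138.1, 54.6]
tool_rot: [-1.573, -0.011, 0.169]
force: [11.0, 0.2, -2.0]
width: -0.3
rel x 29.9 y 8.8 z 54.6 [-1.573 -0.011  0.169] [11.   0.2 -2. ]
```

View pics/s2c.png

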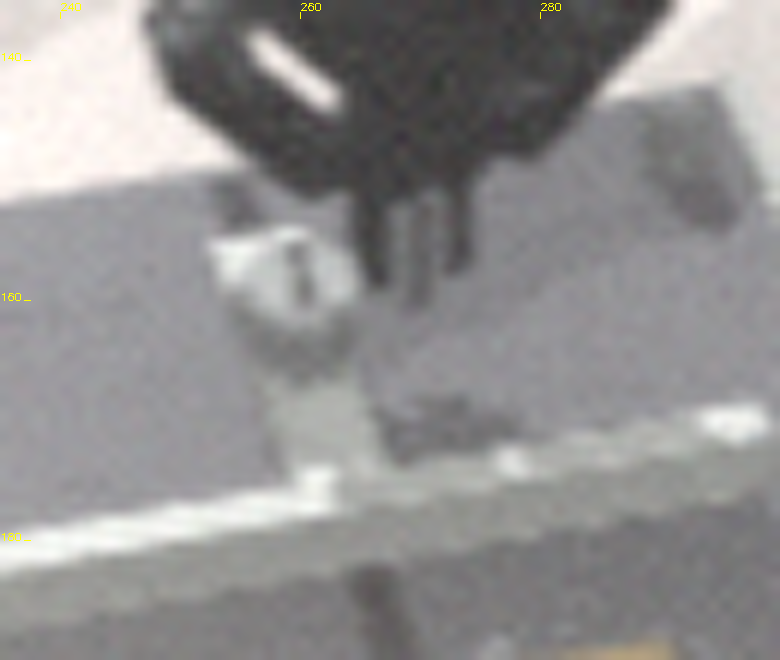

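```bash
python3 -m jog '[{"x":6,"y":0,"z":1,"ax":0,"ay":0,"az":0,"grip":0},{"x":8,"y":0,"z":-10,"ax":0,"ay":0,"az":0,"grip":0},{"x":8,"y":0,"z":-21,"ax":0,"ay":0,"az":0,"grip":0},{"x":2,"y":0,"z":-21,"ax":0,"ay":0,"az":0,"grip":0},{"x":0,"y":0,"z":-21,"ax":0,"ay":0,"az":0,"grip":0}]'; python3 rel.py
python3 -m jog '[{"x":0,"y":0,"z":6,"ax":0,"ay":0,"az":0,"grip":0},{"x":0,"y":0,"z":12,"ax":0,"ay":0,"az":0,"grip":0},{"x":0,"y":0,"z":18,"ax":0,"ay":0,"az":0,"grip":0},{"x":0,"y":0,"z":22,"ax":0,"ay":0,"az":0,"grip":0}]'; python3 rel.py
python3 - <<'E'
from h import *
s=snap('side','s3.png');crop('s3',235,135,300,190,12,'s3c.png')
E
```

```text
clock: 3.85
eef_pos: [532.0, 115.1, 53.8]
tool_rot: [-1.573, -0.003, 0.167]
force: [6.9, -3.8, -1.9]
width: 0.3
rel x 25.1 y -13.7 z 53.8 [-1.573 -0.003  0.167] [ 6.9 -3.8 -1.9]
clock: 4.25
eef_pos: [532.6, 139.8, 54.5]
tool_rot: [-1.572, -0.012, 0.169]
force: [10.6, 0.9, -5.3]
width: -0.3
rel x 29.8 y 10.5 z 54.5 [-1.572 -0.012  0.169] [10.6  0.9 -5.3]
```

View pics/s3c.png

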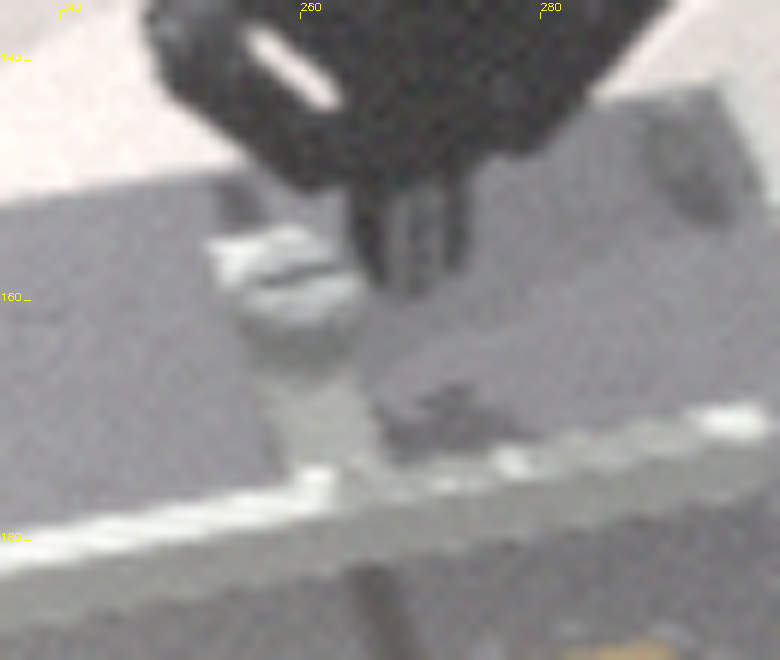

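```bash
cat >> h.py <<'E'
def slot(f,z=57,c=(505,124.5),sv=None):
    d=load(f);g=cv2.cvtColor(d['color'],cv2.COLOR_RGB2GRAY).astype(np.float32)
    n=61;a=np.linspace(-15,15,n);yaw=.166
    ex=np.array([np.cos(yaw),np.sin(yaw)]);ey=np.array([-ex[1],ex[0]])
    mx=np.zeros((n,n),np.float32);my=mx.copy()
    for i,y in enumerate(a):
        for j,x in enumerate(a):
            p=np.array(c)+x*ex+y*ey;mx[i,j],my[i,j]=proj(d,[*p,z])
    w=cv2.remap(g,mx,my,cv2.INTER_CUBIC)
    X,Y=np.meshgrid(a,a);m=np.hypot(X,Y)<12
    k=np.clip(np.percentile(w[m],45)-w,0,None)*m
    x0=(k*X).sum()/k.sum();y0=(k*Y).sum()/k.sum()
    t=.5*np.arctan2(2*(k*(X-x0)*(Y-y0)).sum(),(k*((X-x0)**2-(Y-y0)**2)).sum())
    if sv: cv2.imwrite('pics/'+sv,cv2.resize(cv2.flip(cv2.convertScaleAbs(w,alpha=1.5),0),None,fx=5,fy=5))
    return t%np.pi,x0,y0
E
python3 - <<'E'
from h import *
for f in['side0','s1','s2','s3']: print(f,np.round(slot(f,sv='w_%s.png'%f),2))
import numpy as np
cv2.imwrite('pics/w.png',np.hstack([cv2.resize(cv2.imread('pics/w_%s.png'%f),(190,190)) for f in['side0','s1','s2','s3']]))
E
```

```text
side0 [ 0.42 -0.74  2.49]
s1 [ 0.5  -0.4   2.38]
s2 [ 1.37  1.59 -0.37]
s3 [0.63 0.63 2.92]
```

View pics/w.png

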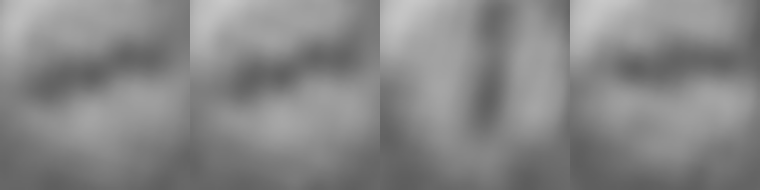

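```bash
sed -i 's/c=(505,124.5),sv/c=(505.1,127.3),sv/; s/np.hypot(X,Y)<12/np.hypot(X,Y)<10/; s/,45)-w/,25)-w/' h.py; python3 - <<'E'
from h import *
for f in['side0','s1','s2','s3']: print(f,np.round(slot(f,sv='w_%s.png'%f),2))
E
python3 -m jog '[{"x":6,"y":0,"z":1,"ax":0,"ay":0,"az":0,"grip":0},{"x":9,"y":0,"z":-10,"ax":0,"ay":0,"az":0,"grip":0},{"x":9,"y":0,"z":-22,"ax":0,"ay":0,"az":0,"grip":0},{"x":3,"y":0,"z":-22,"ax":0,"ay":0,"az":0,"grip":0},{"x":1,"y":0,"z":-21,"ax":0,"ay":0,"az":0,"grip":0}]'; python3 rel.py
python3 -m jog '[{"x":0,"y":0,"z":6,"ax":0,"ay":0,"az":0,"grip":0},{"x":-1,"y":0,"z":12,"ax":0,"ay":0,"az":0,"grip":0},{"x":-1,"y":0,"z":18,"ax":0,"ay":0,"az":0,"grip":0},{"x":-1,"y":0,"z":22,"ax":0,"ay":0,"az":0,"grip":0}]'; python3 rel.py
python3 - <<'E'
from h import *
s=snap('side','s4.png');print(slot('s4'));crop('s4',235,135,300,190,12,'s4c.png')
E
```

```text
side0 [ 0.28 -0.76  1.01]
s1 [ 0.27 -0.23  1.15]
s2 [ 1.48  1.74 -0.81]
s3 [0.11 1.01 2.17]
clock: 4.8
eef_pos: [532.2, 116.0, 53.8]
tool_rot: [-1.573, -0.002, 0.167]
force: [5.7, -5.0, -0.3]
width: 0.1
rel x 25.4 y -12.9 z 53.8 [-1.573 -0.002  0.167] [ 5.7 -5.  -0.3]
clock: 5.2
eef_pos: [532.3, 141.2, 54.4]
tool_rot: [-1.571, -0.012, 0.17]
force: [9.9, 0.8, -5.1]
width: 0.2
rel x 29.6 y 12.0 z 54.4 [-1.571 -0.012  0.17 ] [ 9.9  0.8 -5.1]
(np.float64(2.0639078998463694), np.float64(3.812170783204528), np.float64(-1.1966919918716215))
```

View pics/s4c.png

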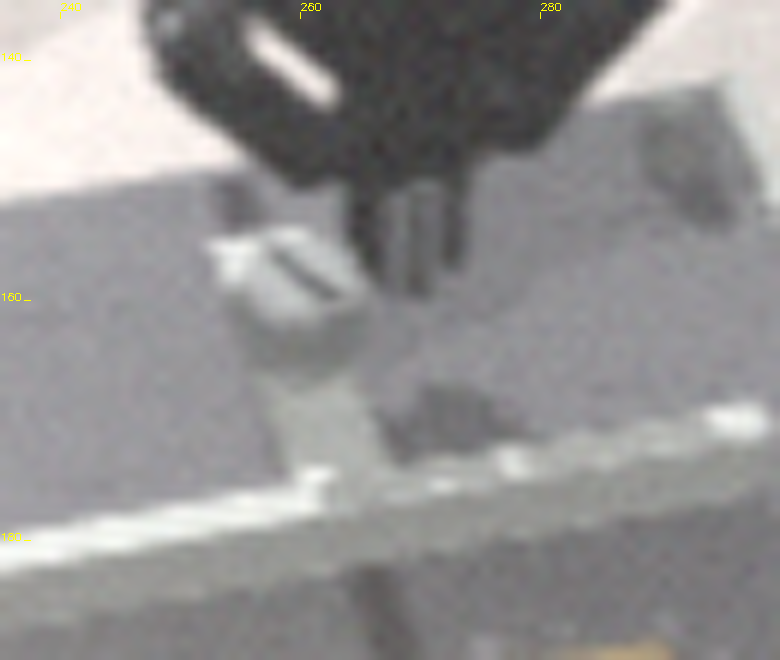

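```bash
python3 -m jog '[{"x":6,"y":0,"z":1,"ax":0,"ay":0,"az":0,"grip":0},{"x":9,"y":0,"z":-10,"ax":0,"ay":0,"az":0,"grip":0},{"x":9,"y":0,"z":-22,"ax":0,"ay":0,"az":0,"grip":0},{"x":3,"y":0,"z":-22,"ax":0,"ay":0,"az":0,"grip":0},{"x":1,"y":0,"z":-21,"ax":0,"ay":0,"az":0,"grip":0}]'; python3 rel.py
python3 - <<'E'
from h import *
s=snap('side','s5.png');print(slot('s5'));crop('s5',235,135,300,190,12,'s5c.png')
E
```

```text
clock: 5.75
eef_pos: [532.7, 116.9, 53.9]
tool_rot: [-1.573, -0.003, 0.167]
force: [6.5, -3.9, -1.1]
width: -0.2
rel x 26.0 y -12.1 z 53.9 [-1.573 -0.003  0.167] [ 6.5 -3.9 -1.1]
(np.float64(0.25346024450039045), np.float64(3.4712561156504282), np.float64(5.942286987685893))
```

View pics/s5c.png

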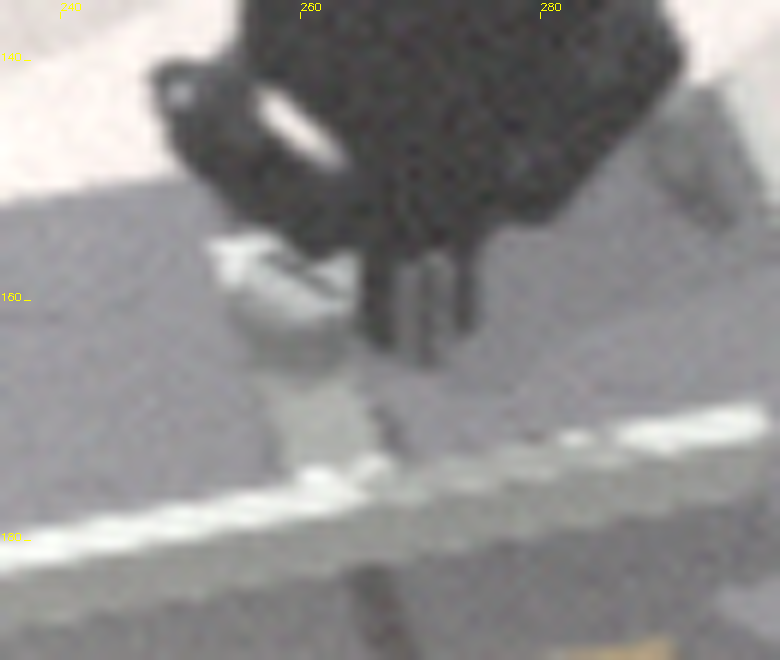

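```bash
python3 -m jog '[{"x":0,"y":0,"z":6,"ax":0,"ay":0,"az":0,"grip":0},{"x":-1,"y":0,"z":12,"ax":0,"ay":0,"az":0,"grip":0},{"x":-1,"y":0,"z":18,"ax":0,"ay":0,"az":0,"grip":0},{"x":-1,"y":0,"z":22,"ax":0,"ay":0,"az":0,"grip":0}]'; python3 rel.py
python3 - <<'E'
from h import *
s=snap('side','s6.png');print(slot('s6'));crop('s6',235,135,300,190,12,'s6c.png')
E
```

```text
clock: 6.2
eef_pos: [532.0, 142.0, 54.4]
tool_rot: [-1.571, -0.011, 0.169]
force: [8.6, 2.3, -4.8]
width: 0.1
rel x 29.5 y 12.8 z 54.4 [-1.571 -0.011  0.169] [ 8.6  2.3 -4.8]
(np.float64(0.8040988696596411), np.float64(1.335710645046011), np.float64(1.79268087037817))
```

View pics/s6c.png

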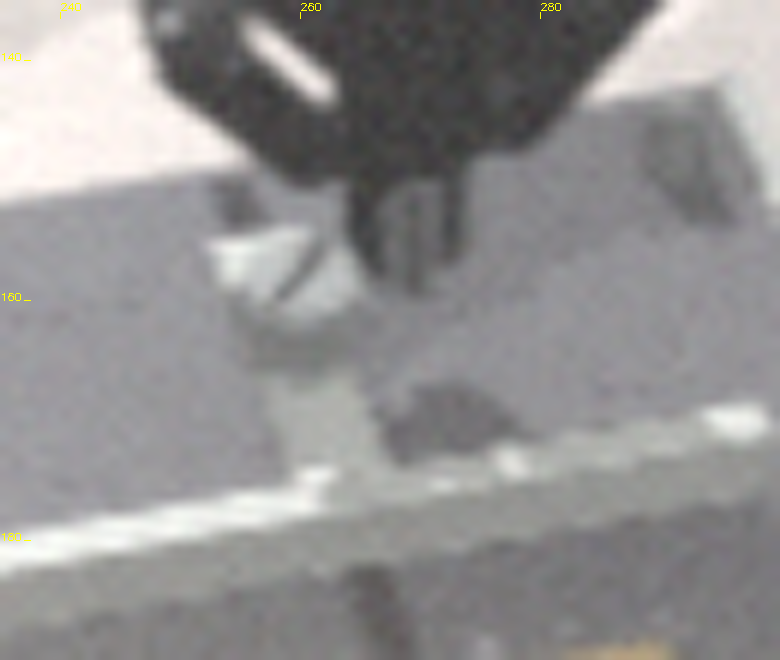

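```bash
python3 -m jog '[{"x":6,"y":0,"z":1,"ax":0,"ay":0,"az":0,"grip":0},{"x":9,"y":0,"z":-10,"ax":0,"ay":0,"az":0,"grip":0},{"x":9,"y":0,"z":-22,"ax":0,"ay":0,"az":0,"grip":0},{"x":3,"y":0,"z":-22,"ax":0,"ay":0,"az":0,"grip":0},{"x":1,"y":0,"z":-21,"ax":0,"ay":0,"az":0,"grip":0}]'; python3 rel.py
python3 -m jog '[{"x":0,"y":0,"z":6,"ax":0,"ay":0,"az":0,"grip":0},{"x":-1,"y":0,"z":12,"ax":0,"ay":0,"az":0,"grip":0},{"x":-1,"y":0,"z":18,"ax":0,"ay":0,"az":0,"grip":0},{"x":-1,"y":0,"z":22,"ax":0,"ay":0,"az":0,"grip":0}]'; python3 rel.py
python3 - <<'E'
from h import *
s=snap('side','s7.png');print(slot('s7'));crop('s7',235,135,300,190,12,'s7c.png')
E
```

```text
clock: 6.75
eef_pos: [533.1, 117.7, 54.0]
tool_rot: [-1.574, -0.004, 0.167]
force: [6.9, -4.4, -1.5]
width: 0.2
rel x 26.6 y -11.4 z 54.0 [-1.574 -0.004  0.167] [ 6.9 -4.4 -1.5]
clock: 7.15
eef_pos: [531.7, 142.8, 54.4]
tool_rot: [-1.571, -0.011, 0.169]
force: [7.9, 1.7, -4.6]
width: 0.3
rel x 29.3 y 13.7 z 54.4 [-1.571 -0.011  0.169] [ 7.9  1.7 -4.6]
(np.float64(2.8429125884748325), np.float64(0.6195799655383121), np.float64(4.021503762452238))
```

View pics/s7c.png

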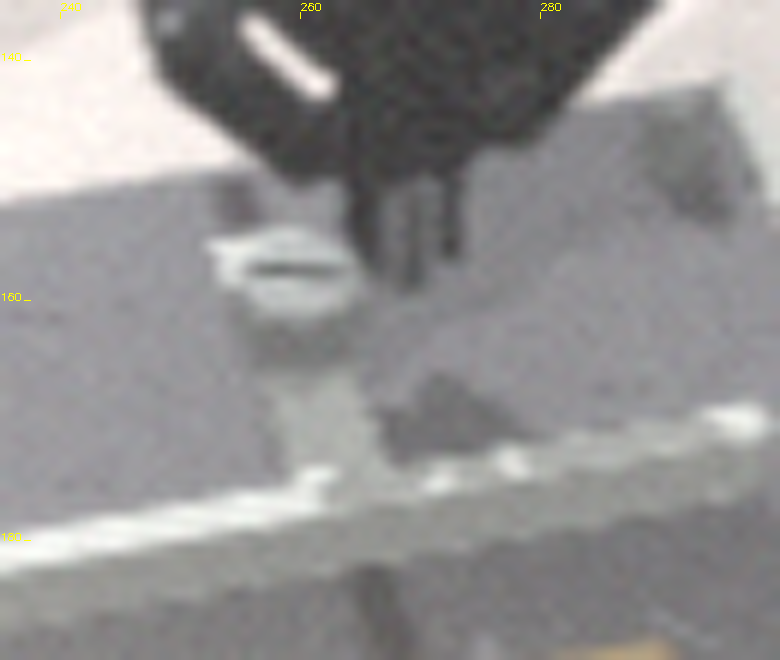

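```bash
python3 -m jog '[{"x":6,"y":0,"z":1,"ax":0,"ay":0,"az":0,"grip":0},{"x":9,"y":0,"z":-10,"ax":0,"ay":0,"az":0,"grip":0},{"x":9,"y":0,"z":-22,"ax":0,"ay":0,"az":0,"grip":0},{"x":3,"y":0,"z":-22,"ax":0,"ay":0,"az":0,"grip":0},{"x":1,"y":0,"z":-22,"ax":0,"ay":0,"az":0,"grip":0}]'; python3 rel.py
python3 -m jog '[{"x":0,"y":0,"z":6,"ax":0,"ay":0,"az":0,"grip":0},{"x":-1,"y":0,"z":12,"ax":0,"ay":0,"az":0,"grip":0},{"x":-1,"y":0,"z":18,"ax":0,"ay":0,"az":0,"grip":0},{"x":-1,"y":0,"z":21,"ax":0,"ay":0,"az":0,"grip":0}]'; python3 rel.py
python3 - <<'E'
from h import *
s=snap('side','s8.png');print(slot('s8'));crop('s8',235,135,300,190,12,'s8c.png')
E
```

```text
clock: 7.7
eef_pos: [533.4, 117.9, 54.1]
tool_rot: [-1.573, -0.005, 0.167]
force: [7.3, -3.9, -2.8]
width: 0.2
rel x 26.9 y -11.2 z 54.1 [-1.573 -0.005  0.167] [ 7.3 -3.9 -2.8]
clock: 8.1
eef_pos: [531.2, 139.8, 54.4]
tool_rot: [-1.573, -0.009, 0.168]
force: [7.8, -3.0, -4.0]
width: -0.0
rel x 28.3 y 10.8 z 54.4 [-1.573 -0.009  0.168] [ 7.8 -3.  -4. ]
(np.float64(0.11876589845901234), np.float64(-0.06114991749765653), np.float64(-3.4057538441429323))
```

View pics/s8c.png

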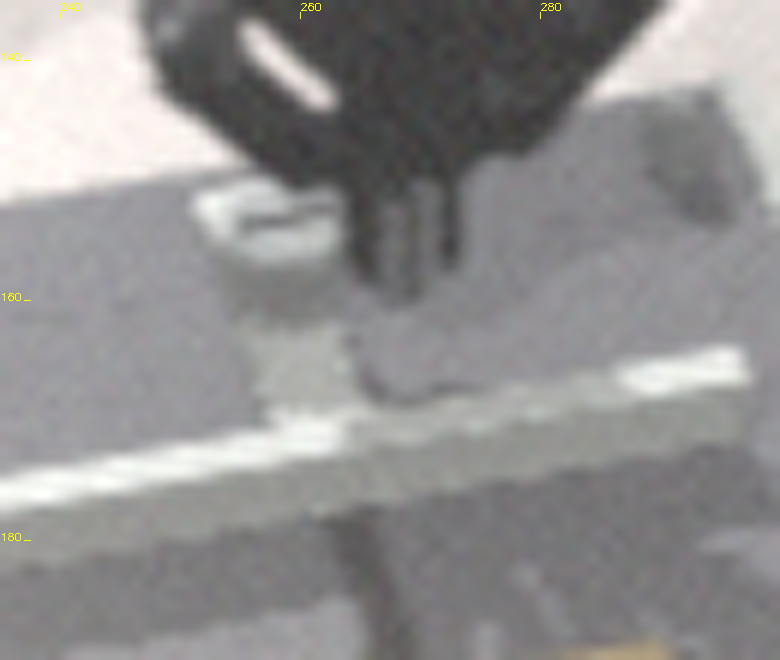

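```bash
python3 -m jog '[{"x":8,"y":0,"z":0,"ax":0,"ay":0,"az":0,"grip":0},{"x":20,"y":0,"z":0,"ax":0,"ay":0,"az":0,"grip":0},{"x":30,"y":0,"z":0,"ax":0,"ay":0,"az":0,"grip":0},{"x":30,"y":0,"z":0,"ax":0,"ay":0,"az":0,"grip":0}]'; python3 rel.py
python3 - <<'E'
from h import *
s=snap('side','s9.png');crop('s9',235,135,300,190,12,'s9c.png')
t=snap('top','t9.png');crop('t9',172,125,272,220,6,'t9c.png')
E
```

```text
clock: 8.55
eef_pos: [557.1, 146.6, 53.5]
tool_rot: [-1.571, -0.001, 0.17]
force: [-0.5, -0.4, 0.0]
width: 0.1
rel x 55.0 y 13.2 z 53.5 [-1.571e+00 -1.000e-03  1.700e-01] [-0.5 -0.4  0. ]
```

View pics/s9c.png

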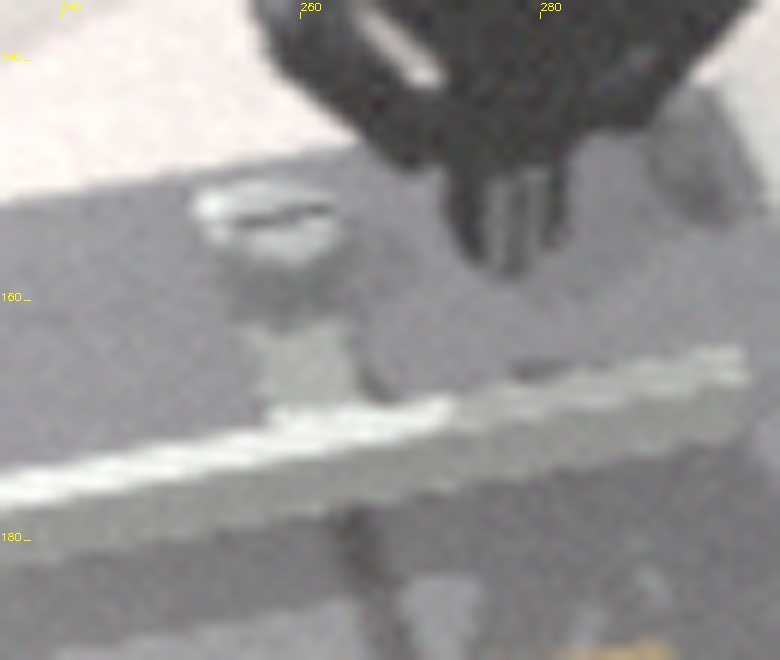

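View pics/t9c.png

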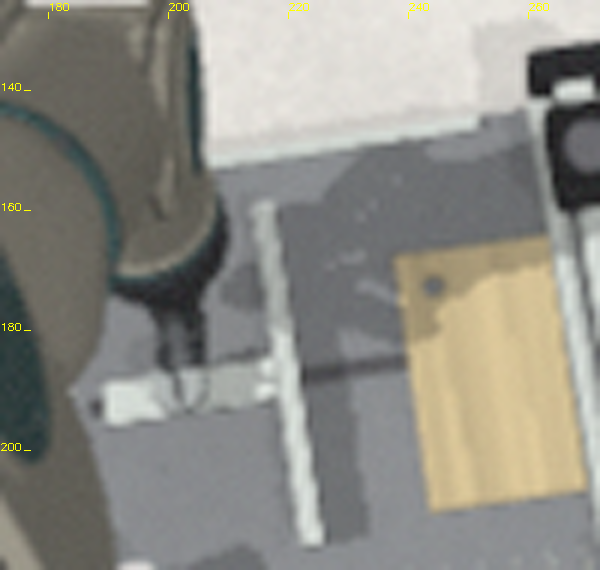

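```bash
python3 - <<'E'
from h import *
s0=load('side0');s=load('s9');t=load('t9')
a=onz(s0,259.2,157.8,60);b=onz(s,205+0+ (272/12+30),135+215/12,60);print(a,b,b-a)
for T,z in((load('top0'),45),):
    pass
p=onz(t,172+273/6,125+203/6,45);q=onz(t,172+322/6,125+540/6,45);print(p,q)
ey=np.array([-.165,.986]);print((p[:2]-[613,74.9])@ey,(q[:2]-[419.3,42.6])@ey)
E
```

```text
[505.16675281 125.06196227  60.        ] [502.15907421 145.95797316  60.        ] [-3.0076786  20.89601089  0.        ]
[609.77477069  95.83782517  45.        ] [415.67175074  63.00820814  45.        ]
21.176858456755465 20.721154353311885
```

```bash
sed -i 's/\[505,124.5\]/[501.5,145.2]/' rel.py; python3 -m jog '[{"x":-10,"y":-1,"z":1,"ax":0,"ay":0,"az":0,"grip":0},{"x":-20,"y":-1,"z":3,"ax":0,"ay":0,"az":0,"grip":0},{"x":-23,"y":-1,"z":3,"ax":0,"ay":0,"az":0,"grip":0},{"x":-25,"y":-1,"z":3,"ax":0,"ay":0,"az":0,"grip":0}]'; python3 rel.py
```

```text
clock: 9.05
eef_pos: [532.1, 145.5, 55.0]
tool_rot: [-1.571, -0.003, 0.17]
force: [4.7, 0.9, -2.3]
width: 0.2
rel x 30.2 y -4.8 z 55.0 [-1.571 -0.003  0.17 ] [ 4.7  0.9 -2.3]
```

```bash
python3 -m jog '[{"x":0,"y":0,"z":4,"ax":0,"ay":0,"az":0,"grip":0},{"x":0,"y":0,"z":8,"ax":0,"ay":0,"az":0,"grip":0},{"x":0,"y":0,"z":12,"ax":0,"ay":0,"az":0,"grip":0},{"x":0,"y":0,"z":16,"ax":0,"ay":0,"az":0,"grip":0}]'; python3 rel.py
python3 - <<'E'
from h import *
s=snap('side','s10.png');print(slot('s10',c=(501.6,148)));crop('s10',235,130,300,185,12,'s10c.png')
E
```

```text
clock: 9.45
eef_pos: [529.5, 161.0, 54.8]
tool_rot: [-1.571, -0.002, 0.17]
force: [4.8, -0.3, 0.3]
width: 0.3
rel x 30.2 y 11.0 z 54.8 [-1.571 -0.002  0.17 ] [ 4.8 -0.3  0.3]
(np.float64(0.9846735665323277), np.float64(1.0776916902801363), np.float64(0.2559036088622618))
```

View pics/s10c.png

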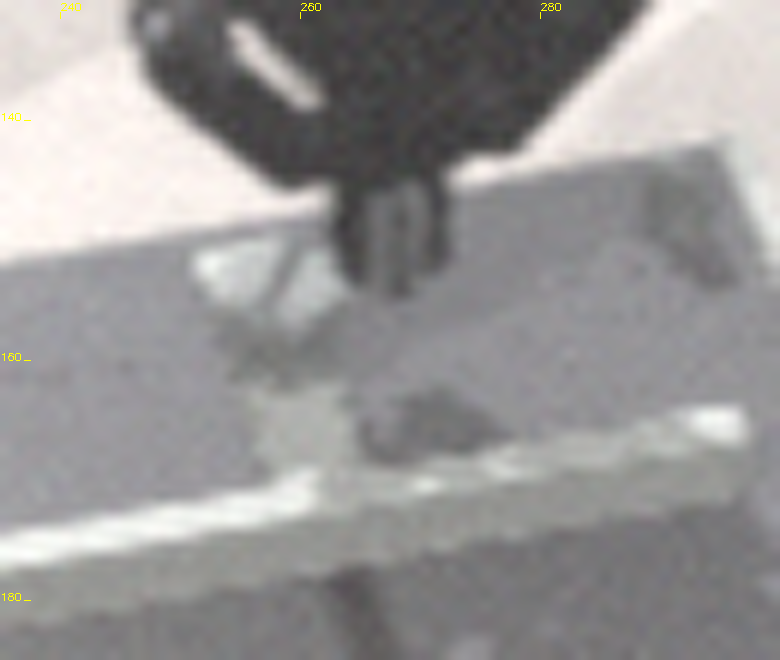

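```bash
python3 -m jog '[{"x":6,"y":0,"z":0,"ax":0,"ay":0,"az":0,"grip":0},{"x":8,"y":0,"z":-8,"ax":0,"ay":0,"az":0,"grip":0},{"x":6,"y":0,"z":-16,"ax":0,"ay":0,"az":0,"grip":0},{"x":2,"y":0,"z":-16,"ax":0,"ay":0,"az":0,"grip":0},{"x":0,"y":0,"z":-16,"ax":0,"ay":0,"az":0,"grip":0}]'; python3 rel.py
python3 -m jog '[{"x":0,"y":0,"z":4,"ax":0,"ay":0,"az":0,"grip":0},{"x":0,"y":0,"z":8,"ax":0,"ay":0,"az":0,"grip":0},{"x":0,"y":0,"z":12,"ax":0,"ay":0,"az":0,"grip":0},{"x":0,"y":0,"z":16,"ax":0,"ay":0,"az":0,"grip":0}]'; python3 rel.py
python3 - <<'E'
from h import *
s=snap('side','s11.png');print(slot('s11',c=(501.6,148)));crop('s11',235,130,300,185,12,'s11c.png')
E
```

```text
clock: 10.0
eef_pos: [532.2, 143.6, 54.8]
tool_rot: [-1.572, -0.003, 0.168]
force: [4.9, -0.9, -2.6]
width: -0.0
rel x 30.0 y -6.6 z 54.8 [-1.572 -0.003  0.168] [ 4.9 -0.9 -2.6]
clock: 10.4
eef_pos: [529.4, 161.3, 54.8]
tool_rot: [-1.571, -0.002, 0.17]
force: [3.6, -0.3, -0.9]
width: 0.1
rel x 30.2 y 11.3 z 54.8 [-1.571 -0.002  0.17 ] [ 3.6 -0.3 -0.9]
(np.float64(2.2515286124661857), np.float64(3.0565666260539004), np.float64(1.7267100184609263))
```

View pics/s11c.png

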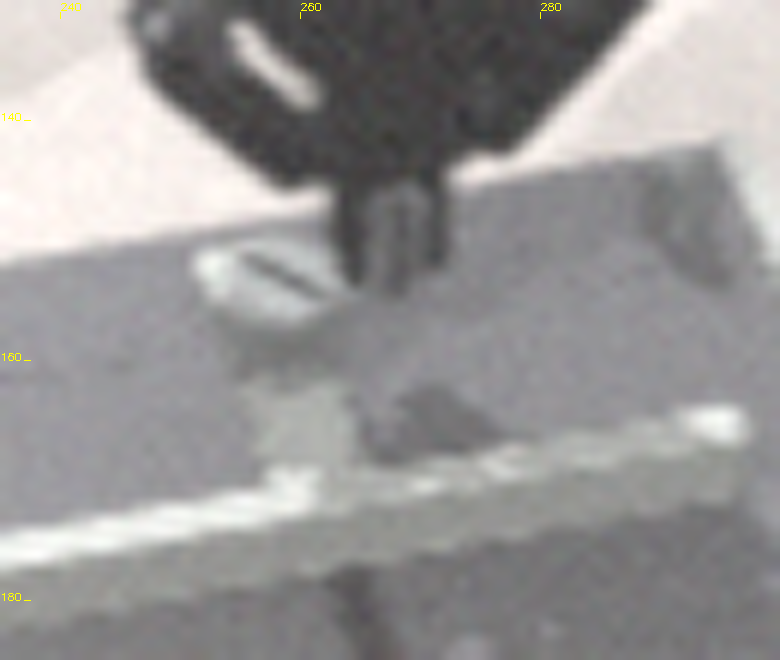

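```bash
python3 -m jog '[{"x":6,"y":0,"z":0,"ax":0,"ay":0,"az":0,"grip":0},{"x":8,"y":0,"z":-8,"ax":0,"ay":0,"az":0,"grip":0},{"x":6,"y":0,"z":-16,"ax":0,"ay":0,"az":0,"grip":0},{"x":2,"y":0,"z":-16,"ax":0,"ay":0,"az":0,"grip":0},{"x":0,"y":0,"z":-16,"ax":0,"ay":0,"az":0,"grip":0}]'; python3 rel.py
python3 -m jog '[{"x":0,"y":0,"z":4,"ax":0,"ay":0,"az":0,"grip":0},{"x":0,"y":0,"z":8,"ax":0,"ay":0,"az":0,"grip":0},{"x":0,"y":0,"z":12,"ax":0,"ay":0,"az":0,"grip":0},{"x":0,"y":0,"z":13,"ax":0,"ay":0,"az":0,"grip":0}]'; python3 rel.py
python3 -m jog '[{"x":8,"y":0,"z":0,"ax":0,"ay":0,"az":0,"grip":0},{"x":20,"y":0,"z":0,"ax":0,"ay":0,"az":0,"grip":0},{"x":30,"y":0,"z":0,"ax":0,"ay":0,"az":0,"grip":0}]'; python3 rel.py
python3 - <<'E'
from h import *
s=snap('side','s12.png');print(slot('s12',c=(501.6,148)));crop('s12',235,130,300,185,12,'s12c.png')
E
```

```text
clock: 10.95
eef_pos: [532.2, 143.6, 54.8]
tool_rot: [-1.572, -0.003, 0.168]
force: [5.5, -1.2, -2.2]
width: 0.3
rel x 30.0 y -6.6 z 54.8 [-1.572 -0.003  0.168] [ 5.5 -1.2 -2.2]
clock: 11.35
eef_pos: [530.0, 159.0, 54.8]
tool_rot: [-1.57, -0.003, 0.171]
force: [4.8, -0.4, -0.5]
width: 0.0
rel x 30.4 y 8.9 z 54.8 [-1.57  -0.003  0.171] [ 4.8 -0.4 -0.5]
clock: 11.65
eef_pos: [557.6, 163.4, 54.2]
tool_rot: [-1.57, 0.003, 0.17]
force: [-0.5, -0.5, -0.9]
width: 0.3
rel x 58.3 y 8.7 z 54.2 [-1.57   0.003  0.17 ] [-0.5 -0.5 -0.9]
(np.float64(0.22365971559230804), np.float64(0.05243786294852426), np.float64(2.268512282881252))
```

View pics/s12c.png

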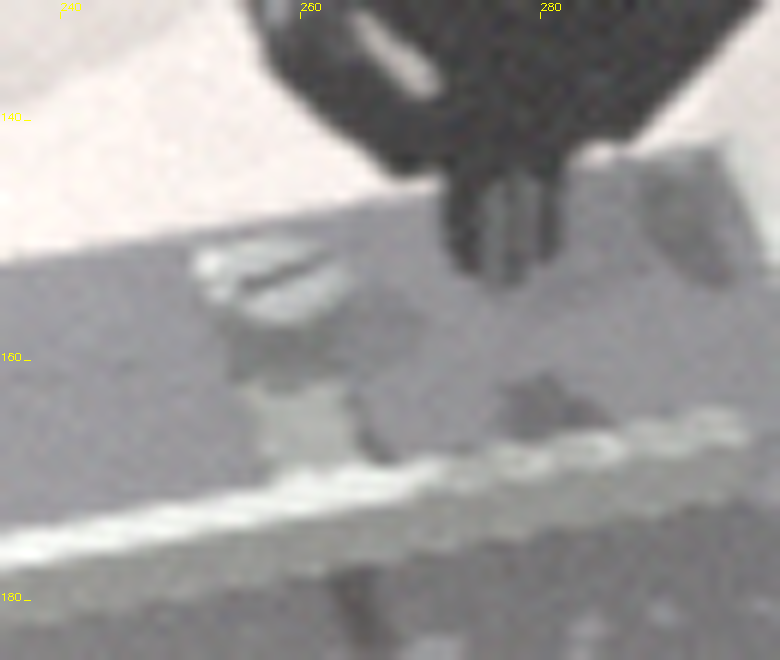

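```bash
python3 -m jog '[{"x":-6,"y":0,"z":-12,"ax":0,"ay":0,"az":0,"grip":0},{"x":-14,"y":4,"z":-26,"ax":0,"ay":0,"az":0,"grip":0},{"x":-21,"y":9,"z":-38,"ax":0,"ay":0,"az":0,"grip":0},{"x":-21,"y":9,"z":-44,"ax":0,"ay":0,"az":0,"grip":0},{"x":-21,"y":9,"z":-46,"ax":0,"ay":0,"az":0,"grip":0}]'; python3 rel.py
python3 - <<'E'
from h import *
s=snap('side','s13.png');crop('s13',215,125,315,205,7,'s13c.png')
E
```

```text
clock: 12.2
eef_pos: [545.3, 112.2, 45.5]
tool_rot: [-1.571, 0.001, 0.167]
force: [0.2, 0.4, 0.4]
width: 0.1
rel x 37.7 y -39.8 z 45.5 [-1.571e+00  1.000e-03  1.670e-01] [0.2 0.4 0.4]
```

View pics/s13c.png

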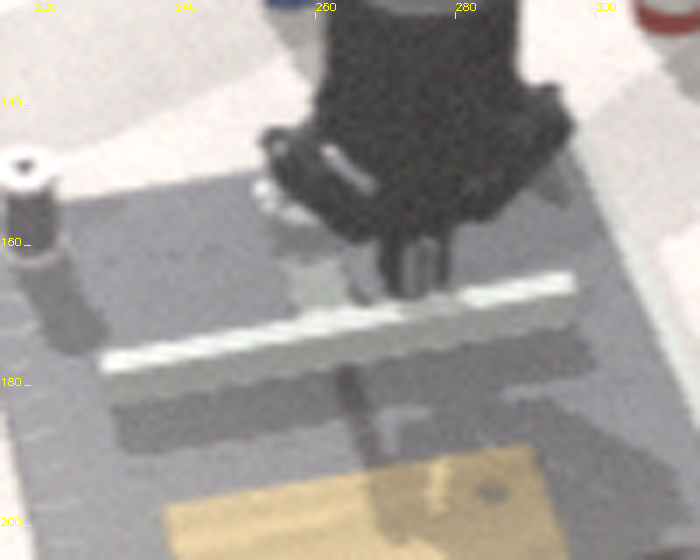

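```bash
python3 -m jog '[{"x":0,"y":0,"z":-5,"ax":0,"ay":0,"az":0,"grip":0},{"x":0,"y":0,"z":-11,"ax":0,"ay":0,"az":0,"grip":0},{"x":0,"y":0,"z":-17,"ax":0,"ay":0,"az":0,"grip":0},{"x":0,"y":0,"z":-23,"ax":0,"ay":0,"az":0,"grip":0},{"x":0,"y":0,"z":-29,"ax":0,"ay":0,"az":0,"grip":0}]'; python3 rel.py
python3 -m jog '[{"x":0,"y":0,"z":-6,"ax":0,"ay":0,"az":0,"grip":0},{"x":0,"y":0,"z":-12,"ax":0,"ay":0,"az":0,"grip":0},{"x":0,"y":0,"z":-18,"ax":0,"ay":0,"az":0,"grip":0},{"x":0,"y":0,"z":-23,"ax":0,"ay":0,"az":0,"grip":0}]'; python3 rel.py
python3 - <<'E'
from h import *
s=snap('side','s14.png');crop('s14',215,125,335,225,6,'s14c.png')
E
```

```text
clock: 12.75
eef_pos: [550.9, 85.7, 45.6]
tool_rot: [-1.57, -0.001, 0.171]
force: [0.7, 3.7, -0.3]
width: -0.3
rel x 38.9 y -66.9 z 45.6 [-1.57e+00 -1.00e-03  1.71e-01] [ 0.7  3.7 -0.3]
clock: 13.15
eef_pos: [554.9, 62.1, 45.7]
tool_rot: [-1.571, -0.001, 0.17]
force: [0.7, 4.1, 0.5]
width: -0.2
rel x 38.9 y -90.7 z 45.7 [-1.571e+00 -1.000e-03  1.700e-01] [0.7 4.1 0.5]
```

View pics/s14c.png

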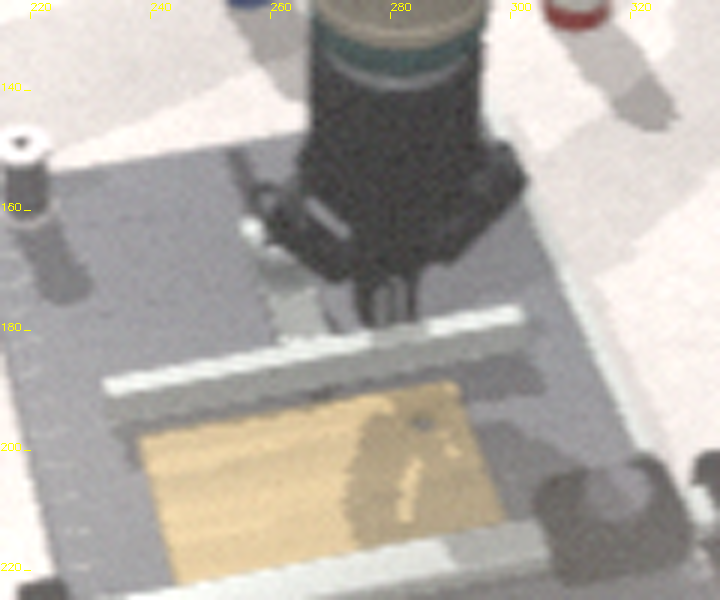

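```bash
python3 -m jog '[{"x":0,"y":0,"z":-4,"ax":0,"ay":0,"az":0,"grip":0},{"x":0,"y":0,"z":-8,"ax":0,"ay":0,"az":0,"grip":0},{"x":0,"y":0,"z":-12,"ax":0,"ay":0,"az":0,"grip":0}]'; python3 rel.py
python3 -m jog '[{"x":0,"y":0,"z":-2,"ax":0,"ay":0,"az":0,"grip":0},{"x":0,"y":0,"z":-4,"ax":0,"ay":0,"az":0,"grip":0}]'; python3 rel.py
python3 -m jog '[{"x":0,"y":0,"z":-1,"ax":0,"ay":0,"az":0,"grip":0},{"x":0,"y":0,"z":-2,"ax":0,"ay":0,"az":0,"grip":0}]'; python3 rel.py
```

```text
clock: 13.5
eef_pos: [556.6, 51.0, 45.6]
tool_rot: [-1.571, -0.0, 0.17]
force: [1.4, 4.6, 1.6]
width: 0.1
rel x 38.8 y -102.0 z 45.6 [-1.571 -0.     0.17 ] [1.4 4.6 1.6]
clock: 13.7
eef_pos: [557.2, 47.2, 45.6]
tool_rot: [-1.57, -0.0, 0.17]
force: [1.0, 6.1, 0.6]
width: -0.2
rel x 38.8 y -105.9 z 45.6 [-1.57 -0.    0.17] [1.  6.1 0.6]
clock: 13.9
eef_pos: [557.5, 46.2, 45.7]
tool_rot: [-1.569, -0.0, 0.171]
force: [0.6, 8.3, 2.2]
width: -0.3
rel x 38.8 y -106.9 z 45.7 [-1.569 -0.     0.171] [0.6 8.3 2.2]
```

```bash
python3 -m jog '[{"x":0,"y":0,"z":-1,"ax":0,"ay":0,"az":0,"grip":0},{"x":0,"y":0,"z":-2,"ax":0,"ay":0,"az":0,"grip":0},{"x":0,"y":0,"z":-2,"ax":0,"ay":0,"az":0,"grip":0}]'; python3 rel.py
python3 - <<'E'
from h import *
s=snap('side','s15.png');crop('s15',215,125,335,225,6,'s15c.png')
t=snap('top','t15.png');crop('t15',172,125,297,240,5,'t15c.png')
E
```

```text
clock: 14.2
eef_pos: [557.4, 46.2, 45.7]
tool_rot: [-1.567, 0.0, 0.172]
force: [1.1, 9.3, 2.0]
width: -0.0
rel x 38.8 y -106.9 z 45.7 [-1.567  0.     0.172] [1.1 9.3 2. ]
```

View pics/s15c.png

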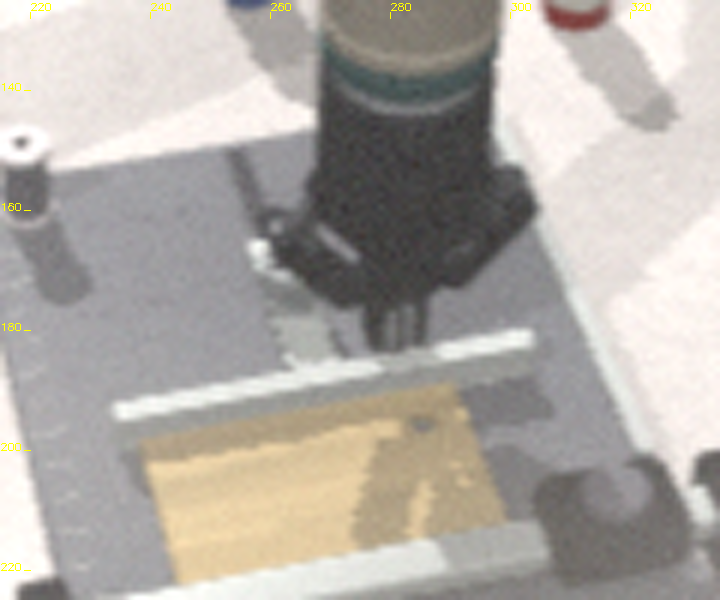

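View pics/t15c.png

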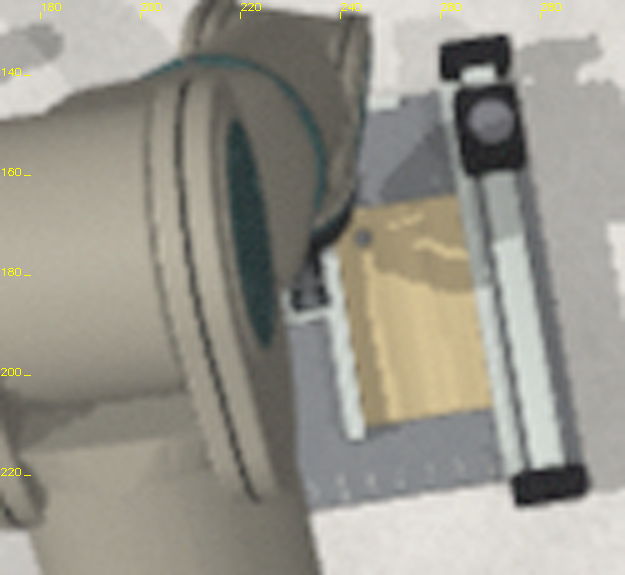

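```bash
python3 -m jog '[{"x":0,"y":0,"z":-2,"ax":0,"ay":0,"az":0,"grip":0},{"x":0,"y":0,"z":-3,"ax":0,"ay":0,"az":0,"grip":0},{"x":0,"y":0,"z":-3,"ax":0,"ay":0,"az":0,"grip":0}]'; python3 rel.py
```

```text
clock: 14.6
eef_pos: [557.4, 46.1, 45.7]
tool_rot: [-1.564, 0.001, 0.174]
force: [-1.1, 14.6, 3.3]
width: -0.2
rel x 38.8 y -107.0 z 45.7 [-1.564e+00  1.000e-03  1.740e-01] [-1.1 14.6  3.3]
```

```bash
python3 -m jog '[{"x":0,"y":0,"z":6,"ax":0,"ay":0,"az":0,"grip":0},{"x":0,"y":0,"z":11,"ax":0,"ay":0,"az":0,"grip":0},{"x":0,"y":-20,"z":13,"ax":0,"ay":0,"az":0,"grip":0},{"x":0,"y":-60,"z":13,"ax":0,"ay":0,"az":0,"grip":0},{"x":0,"y":-105,"z":13,"ax":0,"ay":0,"az":0,"grip":0}]'
python3 -m jog '[{"x":0,"y":-45,"z":10,"ax":0,"ay":0,"az":0,"grip":0},{"x":0,"y":-60,"z":55,"ax":0,"ay":0,"az":0,"grip":0},{"x":0,"y":-80,"z":100,"ax":0,"ay":0,"az":0,"grip":0},{"x":0,"y":-90,"z":148,"ax":0,"ay":0,"az":0,"grip":0},{"x":0,"y":-90,"z":196,"ax":0,"ay":0,"az":0,"grip":0}]'
python3 -m jog '[{"x":0,"y":-10,"z":48,"ax":0,"ay":0,"az":0,"grip":0},{"x":0,"y":-20,"z":96,"ax":0,"ay":0,"az":0,"grip":0},{"x":0,"y":-20,"z":144,"ax":0,"ay":0,"az":0,"grip":0},{"x":0,"y":-20,"z":144,"ax":0,"ay":0,"az":0,"grip":0}]'
python3 - <<'E'
from h import *
s=snap('side','s16.png');crop('s16',205,125,345,240,5,'s16c.png')
t=snap('top','t16.png');crop('t16',172,125,297,240,6,'t16c.png')
E
```

```text
clock: 15.1
eef_pos: [554.2, 51.0, 150.3]
tool_rot: [-1.573, 0.005, 0.168]
force: [0.3, -0.8, 0.1]
width: -0.0
clock: 15.6
eef_pos: [523.5, 246.0, 242.2]
tool_rot: [-1.572, -0.003, 0.167]
force: [0.3, 0.1, -0.1]
width: 0.4
clock: 16.0
eef_pos: [495.1, 395.7, 259.6]
tool_rot: [-1.567, 0.001, 0.18]
force: [-0.0, -0.2, 0.1]
width: -0.1
```

View pics/s16c.png

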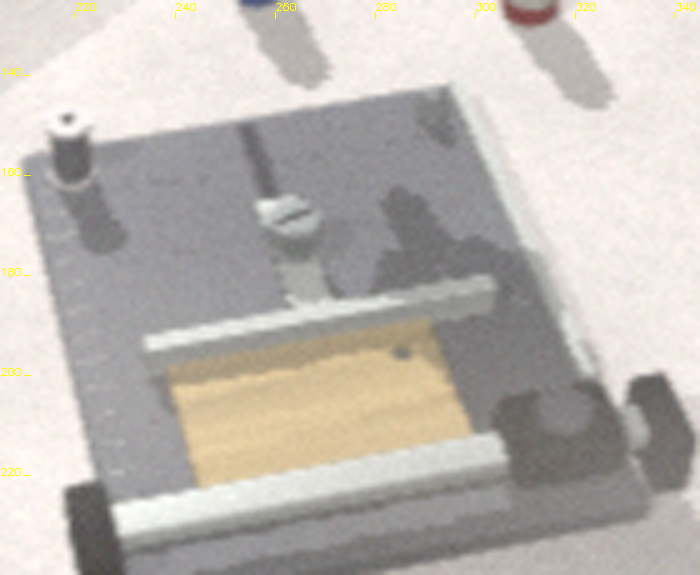

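View pics/t16c.png

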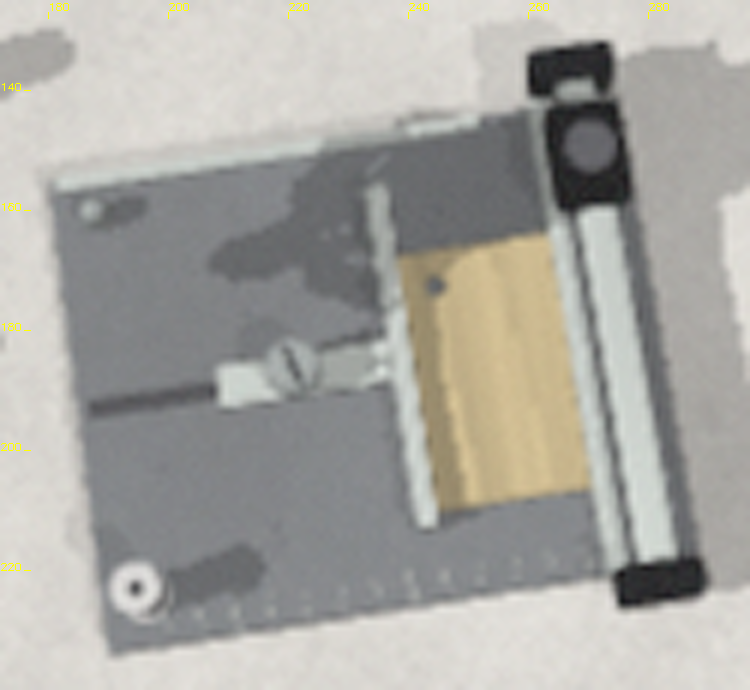

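```bash
python3 - <<'E'
from h import *
t=load('t16');s=load('s16')
P=lambda a,b,z:onz(t,172+a/6,125+b/6,z)[:2]
yaw=.166;ex=np.array([np.cos(yaw),np.sin(yaw)]);ey=np.array([-ex[1],ex[0]])
for n,a,b,z in[('bar front +x',388,183,45),('bar front -x',438,522,45),('strip inner',549,207,34),('strip inner',606,560,34),('tmpl rear+x',399,255,30),('tmpl rear-x',440,512,30),('tmpl front+x',548,235,30),('tmpl front-x',592,488,30),('old bar+x',0,0,0)][:-1]:
    p=P(a,b,z);print(n,p.round(1),'along x %.1f y %.1f'%(p@ex,p@ey))
S=lambda a,b,z:onz(s,205+a/5,125+b/5,z)[:2]
for n,a,b,z in[('S bar top front +x',493,284,45),('S bar top front -x',147,350,45),('S bar bottom? +x',492,308,23),('strip top back -x',118,503,34),('strip top back +x',490,434,34),('tmpl rear +x',437,318,30),('tmpl rear -x',167,366,30)]:
    p=S(a,b,z);print(n,p.round(1),'x %.1f y %.1f'%(p@ex,p@ey))
print(slot('s16',c=tuple(np.array([505,127.3])-44*ey)))
E
```

```text
bar front +x [622.6  30.1] along x 619.0 y -73.2
bar front -x [426.6  -1.5] along x 420.5 y -72.0
strip inner [612.7 -63.1] along x 593.8 y -163.5
strip inner [407.8 -96.2] along x 386.3 y -162.2
tmpl rear+x [583.8  23.4] along x 579.7 y -73.4
tmpl rear-x [434.3  -2.5] along x 427.9 y -74.2
tmpl front+x [597.  -62.8] along x 578.4 y -160.6
tmpl front-x [449.1 -88.5] along x 428.4 y -161.5
S bar top front +x [622.9  35.3] x 620.2 y -68.1
S bar top front -x [428.5  -0. ] x 422.6 y -70.8
S bar bottom? +x [624.3  37.2] x 621.9 y -66.5
strip top back -x [409.9 -94.9] x 388.6 y -161.3
strip top back +x [608.3 -62.6] x 589.6 y -162.3
tmpl rear +x [591.2  25.5] x 587.3 y -72.5
tmpl rear -x [438.9   0.7] x 433.0 y -71.8
(np.float64(0.27807891841696014), np.float64(2.0887148444524333), np.float64(2.1553898456134704))
```

```bash
python3 - <<'E'
from h import *
print(read_state()['clock'],read_state()['force']);print(finish_job())
E
```

```text
16.1 [ 0.46472013 -0.04866223 -0.21567717]
the job is handed in; nothing more can be done
None
```

The thumbscrew is loosened by about two turns, and the gauge is pushed up so that it holds the template against the strip. I handed the job in at 16.1 s; it reports no verdict.

**Template:** of the three templates, I used the one lying on the board between the bar and the strip. It measures about 150 by 90 mm. The larger one lay towards the robot and the smaller one lay beyond the strip.

**Screw:** I rolled the screw round in strokes with the closed fingertips on the +x side of its rim. The tracked slot angle adds up to about 12.5 rad, and the slot is back at its starting direction. The slot only shows angle to the half turn. I counted the half turns stroke by stroke, and most strokes ran 0.2 to 0.4 rad over the rolled distance.

**Unplanned slide:** on the sixth stroke the gauge came loose and was dragged about 21 mm backwards. I measured the screw's new position, pressed more lightly, and finished the turning without moving the gauge again.

**Gauge:** I pushed the bar's back face with a drag of about 4 N until it stopped firmly at about 15 N.

**Last checks:**
- **Gap:** the bar's front face stands about 90 mm from the strip in the top view. The side view gave 91 to 94 mm from rougher edge readings.
- **Template:** it is square to within about 0.01 rad and about 16 mm off centre along the strip.
- **Surroundings:** the spool and thimble look unmoved. I did not measure the other bystanders, but the arm stayed well clear of them. It stands clear with no force on the tool.

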